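# Hold the magnifier over the big ring

## Task

First turn the bench lamp's dimmer fully anticlockwise to its end stop so that the steel does not glare. Then pick up the hand magnifier by its handle, lift it over the case lid standing on edge, and finish still holding it, level and motionless, with the lens centred over the biggest ring in the tray and its underside about 2 cm above the tops of the posts. Do not touch the lid or the tray on the way, and leave the rings, the bottle and the screwdriver where they are.

Things in the scene. Friction and masses are not known exactly. Their poses are not given: they have to be found in the camera images.
- dimmer (a joint): Dimmer knob's angle, rad: 0 = minimum, the fully anticlockwise end stop (seen from above); grows clockwise up to 4.7. Starts between 0.7 and 1.4. It turns with light friction (about 0.03 N m) and stays where it is left.
- dimmer_grip (a point): Point on the dimmer knob's vertical axis, 9 mm below the top of its bar grip and 75 mm above the work surface. It turns with the knob: its x axis runs along the bar, z up. The bar is black plastic, 46 long, 14 wide and 32 high, standing on a disc of 48 diameter whose top is 23 below this point. Pinch the bar across its 14 mm.
- dimmer_box: Grey fixed control box 100 x 100 x 40 high that carries the dimmer knob in the middle of its top (knob top at 84 above the work surface). Origin: centre of its underside; z up.
- magnifier: Loose hand magnifier, black with a clear round lens, lying flat, 0.08 to 0.17 kg. Origin: the centre of the lens on the underside; z up, x from the handle towards the lens. Lens frame: ring of 76 outer diameter, 16 high. Straight handle on the -x side, from x = -50 to x = -160, 18 wide (y) and 26 high, its underside level with the lens frame's. Balance point at about x = -60.
- lens (a point): Centre of the magnifier's lens on its underside (same point and axes as magnifier).
- handle (a point): Centre of the handle's section, 85 behind the lens centre (magnifier x = -85), 13 above the magnifier's underside: a good place to grip, across the 18 mm width. Axes as the magnifier's.
- lid: Milky plastic case lid standing on its long edge in two low steel feet, fixed, between the magnifier and the tray: 260 long (its x axis), 20 thick (y), top edge 100 above the work surface; the feet are 60 wide in y and 12 high. Origin: centre underneath; z up.
- tray: Fixed case bottom: black plate 150 (x) x 200 (y), 6 thick, with a milky rim 18 high and 12 black posts of 12 diameter in a 3 x 4 grid (44 apart in x, 46 in y); post tops 34 above the work surface. Origin: centre of its underside, on the work surface; z up.
- big_ring: The biggest ring: steel, 36 outer and 18 inner diameter, 12 high, lying loosely round one of the tray's posts on the 6 thick plate. Origin: centre of its underside. This is what the lens must be centred over.
- small_ring_a: Small steel ring, 24 outer and 16 inner diameter, 6 high, round another post. Origin: centre of its underside.
- small_ring_b: Another small steel ring, the same as small_ring_a, round a third post.
- bottle: White bottle, 44 diameter, 110 high, standing loose beyond the lid. Origin: centre of its underside.
- screwdriver: Screwdriver, 160 long, lying loose on the robot's side of the tray, along its own x axis.
There are look-alikes about, which are no part of the job. Leave any green look-alike of the tray alone. Several things have the shape of the dimmer_box; the one meant has the colours described above.

How it is judged (in metres and radians):
On the way, in this order (a step that is already met when the one before it is completed fails the run):
1. the dimmer is at its anticlockwise end stop (value of joint dimmer below 0.08 rad), for 0.2 s.
2. the magnifier's lens passes above the standing lid (z of lens in the frame of lid above 0.1 m and y of lens in the frame of lid between -0.06 and 0.06 m and x of lens in the frame of lid between -0.17 and 0.17 m), for 0.02 s.
At the end, for the whole second after the job is handed in: Dimmer within 0.10 rad of its stop; fingers hold the magnifier at rest, level within 0.14 rad, lens centre within 12 mm (plan) of the big ring's centre, underside 6 to 40 mm above the post tops, touching nothing but the fingers; big ring within 10 mm of its start (value of joint dimmer below 0.1 rad and horizontal distance between lens and big_ring below 0.012 m and z of lens in the frame of tray between 0.04 and 0.074 m and angle between lens's own z axis and vertical below 0.14 rad and linear speed of magnifier below 0.02 m/s and angular speed of magnifier below 0.2 rad/s and contact force between magnifier and the fingers above 1 N and contact force between magnifier and tray below 0.1 N and contact force between magnifier and big_ring below 0.1 N and contact force between magnifier and small_ring_a below 0.1 N and contact force between magnifier and small_ring_b below 0.1 N and contact force between magnifier and lid below 0.1 N and contact force between magnifier and bottle below 0.1 N and contact force between magnifier and screwdriver below 0.1 N and contact force between magnifier and dimmer_box below 0.1 N and distance of big_ring from where it was at the start of the episode below 0.01 m); the arm keeps its last pose, push and grip.
It fails at once if the standing lid is touched by the robot or the magnifier (over 1 N) (contact force between lid and magnifier above 1 N or contact force between lid and the fingers above 1 N or contact force between lid and the arm above 1 N).
It fails at once if the tray is touched by the robot or the magnifier (over 1 N) (contact force between tray and magnifier above 1 N or contact force between tray and the fingers above 1 N or contact force between tray and the arm above 1 N).
It fails at once if a ring is moved more than 10 mm (distance of any of big_ring, small_ring_a, small_ring_b from where it was at the start of the episode above 0.01 m).
It fails at once if the bottle or the screwdriver is moved more than 20 mm (distance of any of bottle, screwdriver from where it was at the start of the episode above 0.02 m).
It also fails if it takes over 61 s, if anything falls off the work surface, if the arm or the gripper's body presses on something with over 40 N, if the wrist force passes 120 N, or if a joint passes its speed limit or range.

## Robot

A 6-joint arm with a two-finger parallel gripper is mounted at the origin on the work surface. World frame = base frame: x ahead of the robot, y to its left, z up, the work surface at z = 0. Lengths are in mm, angles in degrees, forces in N, time in s.
With the tool pointing down it reaches from about 300 to 850 mm from the base axis. Payload 4.2 kg.
Tool frame: the origin (TCP) lies at the very end of the fingers, on their centre line; the grasp point (between the pads) lies 19 mm behind it (env.grasp_offset is the distance from the TCP to the grasp point, in mm); z points along the fingers, y is the line along which they close (so a half turn about z gives the same grasp; the last joint's range is limited). The gripper opens to 91 mm and grips with 3 to 60 N. Pads are 32 mm wide; open, the fingers measure 118 mm over their backs; the gripper's body (76 mm by 178 mm) begins 60 mm behind the grasp point.
Start: joints at [71.677, 18.312, 89.639, -0, 72.044, -1.146], TCP at [169.816, 549.368, 213.976] pointing down, gripper open.
Joint ranges: [-177.97, 177.97], [-48.28, 115.42], [12.27, 149.76], [-77.06, 257.06], [2.81, 150.46], [-146.56, 146.56]. Speed limits (degrees/s): [147.25, 147.25, 180, 180, 180, 180].

## Interface

Orientations are given as [roll, pitch, yaw] about the fixed x, y, z axes, in that order (R = Rz(yaw) Ry(pitch) Rx(roll)).
In Python, from workcell import env gives the robot as it stands. The module is installed in compiled form; this text tells all that it offers.
- The arm moves only by the tool send_rows, never from a script. Its argument "motion" is a list of rows, each an object of numbers: "tx", "ty", "tz": the shift along the tool's x, y, z in units of 500 mm (1.0 is 500 mm); "rx", "ry", "rz": the turn, a rotation vector about the tool's x, y, z in units of 30 degrees (1.0 is 30 degrees); "gripper": the closure, from -1 (fully open) to 1 (shut). In form: [{"tx": .., "ty": .., "tz": .., "rx": .., "ry": .., "rz": .., "gripper": ..}, ...]. A call has 1 to 12 rows; each row shifts and turns the commanded pose from where the row before left it, along the tool's axes as they then stand; what a row does not reach is not made up. A row lasts 1/8 s, in which the tool goes at most 62.5 mm and 10.7 degrees, less where a joint would pass 70% of its speed; a pose out of reach is approached as far as the arm can. A call with a number of a shift or a turn outside -1 to 1 is refused whole. A call with a gripper value outside its range is refused whole. The fingers move at their own pace and stop on an object; "grip_force" is the grip in N (left out, the last holds). Time passes only in rows, so rows that do not move let the fingers close. It gives the time, the measured TCP pose, the force, the opening and the grip force at its end, in the units of the state.
- env.state(): the state, without advancing time (a new reading comes with each control period).
- env.grab_frame(name): name is "side" or "top" or "wrist"; returns a dict with "frame" (400x640x3 uint8, red, green, blue), "vertical_fov" (degrees; the focal length in pixels is half the picture's height over the tangent of half this angle, whatever the lens; pixels are square), "cx", "cy" (the principal point, pixels), "rvec" (rotation vector, rad) and "tvec" (3), from world to camera coordinates, as OpenCV has them; the wrist camera has in their place "T_tool_cam" (4x4, takes a point from camera to tool coordinates, whose origin is the TCP and whose axes are the flange's). Camera axes: x right, y down, z forward; pixel columns grow to the right and rows downward; lengths in mm; the calibration is good to about 2 mm. The wrist camera is an equidistant fisheye: a pixel r from the principal point sees the ray r / f radians off the axis. A picture is of the moment at which its call begins: read the wrist's pose just before it. There is no depth.
- env.job_done(): hands the job in; it is judged then, once.
The state is a dict: "time_s": time; "qpos": joint angles; "qvel": joint speeds; "effort": joint torques, N m; "ee_pos": TCP position; "ee_rot": TCP orientation; "force": force on the tool from outside, world axes, zero at the start; "torque": the same for the moment, N m; "gripper_width": finger opening in mm; "gripper_force": force on a finger pad.
Only numpy, scipy, OpenCV 4.12 (cv2) and the standard library are available. Lean on these libraries where they do the work, as an engineer would, in place of code of your own. Each camera call takes 0.05 s, during which the arm holds its last target. There are 200 camera calls.

## Working session

There is one attempt and no reset: what is moved stays moved. The work goes in short steps, Python scripts to look and compute and a tool call to move; the robot and the scene stay as the last step left them, time stands still between calls to the robot, and variables do not carry over. Pictures are saved under pics/ and viewed, at most 10 in all, crops included, and the job is handed in when it is done.

Besides the shell and the picture viewer there is one more tool, called after ">>>" by a JSON object that holds its "fn" and its "kwargs". send_rows: Moves the arm, as the interface text tells. Shifts and turns lie within -1 to 1; 1 stands for 500 mm of shift or 30 degrees of turn. Its arguments: {"type":"object","properties":{"motion":{"type":"array"},"grip_force":{"type":"number"}},"required":["motion"]}

```bash
mkdir -p pics; cat > h.py <<'E'
import numpy as np, cv2
from scipy.spatial.transform import Rotation as R
from workcell import env
def grab(n,fn=None):
    s=env.state(); g=env.grab_frame(n); g['s']=s
    if fn: cv2.imwrite('pics/'+fn,g['frame'][:,:,::-1])
    np.save('cal_%s.npy'%n,{k:v for k,v in g.items() if k!='frame'},allow_pickle=True)
    return g
def f(g): return 200/np.tan(np.radians(g['vertical_fov'])/2)
def ray(g,u,v):
    x,y=(u-g['cx'])/f(g),(v-g['cy'])/f(g)
    if 'rvec' in g:
        Rm=cv2.Rodrigues(np.array(g['rvec'],float))[0]
        return -Rm.T@np.array(g['tvec']).ravel(), Rm.T@np.array([x,y,1])
    r=np.hypot(x,y); d=np.array([np.sin(r)*x/max(r,1e-9),np.sin(r)*y/max(r,1e-9),np.cos(r)])
    T=np.array(g['T_tool_cam']); Rt=R.from_euler('xyz',g['s']['ee_rot'],degrees=True).as_matrix()
    return np.array(g['s']['ee_pos'])+Rt@T[:3,3], Rt@T[:3,:3]@d
def hit(g,u,v,z):
    o,d=ray(g,u,v); return (o+d*(z-o[2])/d[2]).round(1)
def load(n): return np.load('cal_%s.npy'%n,allow_pickle=True).item()
E
python3 - <<'E'
from h import *
for n in('top','side'):
    g=grab(n,n+'1.png'); print(n,g['vertical_fov'],g['cx'],g['cy'],ray(g,320,200))
s=env.state();print(s['ee_pos'],s['ee_rot'],s['gripper_width'],s['time_s'])
E
```

```text
top 54.78717863749911 310.78995108749416 201.86389561151154 (array([362.94548812,  47.14006087, 990.82507339]), array([ 0.18704427, -0.00467156, -0.98264206]))
side 45.06510518657138 324.73403114360707 201.15097318417395 (array([ 169.87975401, -948.13626941,  992.08757363]), array([ 0.2322645 ,  0.72196678, -0.65185835]))
[169.68426219 548.92363922 213.21391957] [-1.79908099e+02 -1.89787459e-03  1.62820718e+02] 91.02143314061323 0.1
```

View pics/top1.png

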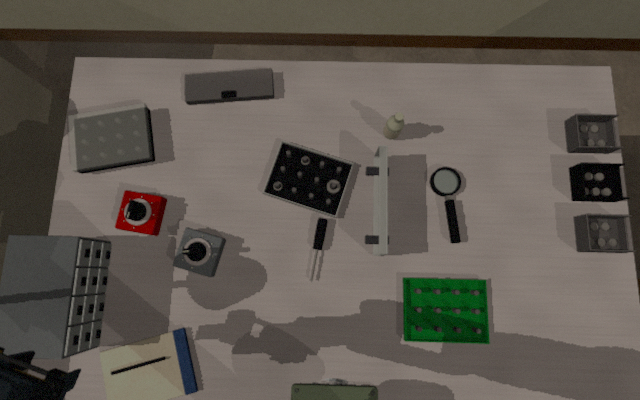

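View pics/side1.png

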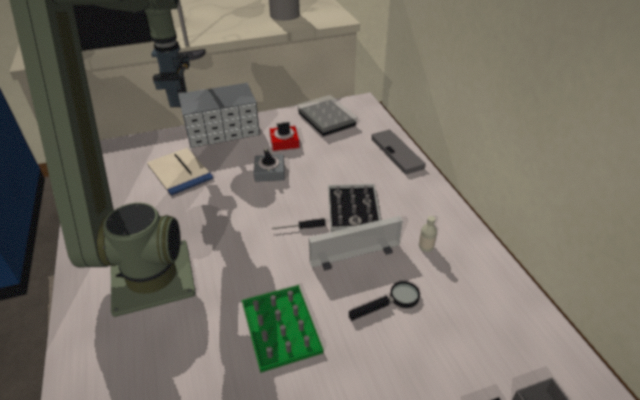

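```bash
python3 - <<'E'
from h import *
im=cv2.imread('pics/top1.png')
def c(u,v,w,h,k): return cv2.resize(im[v:v+h,u:u+w],None,fx=k,fy=k,interpolation=cv2.INTER_CUBIC)
o=np.zeros((600,800,3),np.uint8)
a=c(260,135,100,85,4);o[:340,:400]=a      # tray
a=c(165,220,75,65,5);o[:325,410:785]=a    # dimmer
a=c(365,140,110,120,2);o[345:585,:220]=a  # lid + mag x2
a=c(425,160,45,90,2.8);o[330:330+a.shape[0],230:230+a.shape[1]]=a
cv2.imwrite('pics/crop1.png',o)
E
```

```text
(no output)
```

View pics/crop1.png

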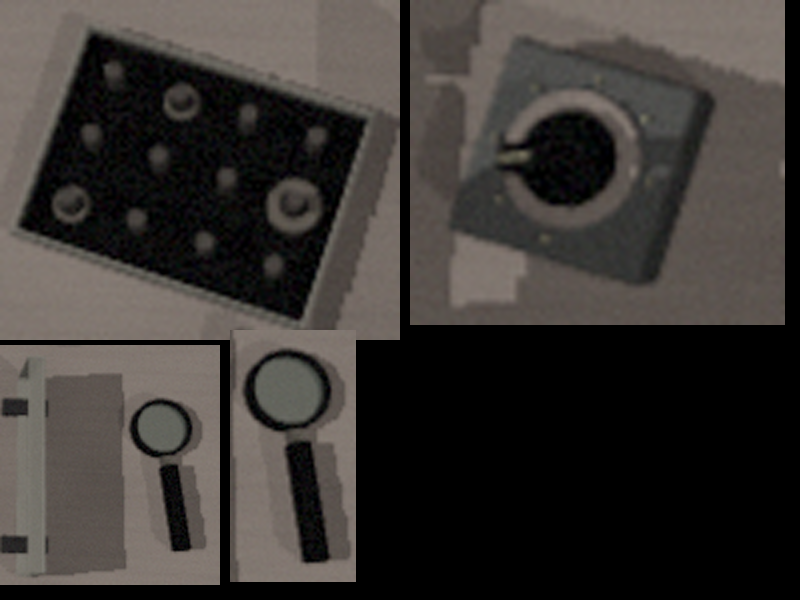

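```bash
python3 - <<'E'
from h import *
g=load('top')
for n,u,v,z in [('dimdisc',196.6,251.4,52),('dimdisc',196.6,251.4,70),('bigring',333.5,186.75,18),('postbig',333.8,185.2,34),('lens',445.7,181.4,10),('h0',449.6,200.4,26),('h1',455.4,242.1,26),('lidA',383,147.5,100),('lidB',383,254.5,100),('t1',282.5,143,18),('t2',353,163,18),('t3',337,216,18),('t4',263.75,193,18),('sd tip',314,279,3),('sd end',320,220,15),('bottle',394,135,30),('ringS',305.3,160.2,12),('ringS',277.8,186,12),('redbox',140,213,60)]+[('box',u,v,40) for u,v in [(187,227.5),(227,238),]]:
    p=hit(g,u,v,z);print(n,p,round(np.hypot(*p[:2])))
E
```

```text
dimdisc [407.4 339.1  52. ] 530
dimdisc [406.5 333.5  70. ] 526
bigring [583.8   8.5  18. ] 584
postbig [584.2   8.4  34. ] 584
lens [ 606.8 -282.7   10. ] 669
h0 [ 553.6 -285.3   26. ] 623
h1 [ 448.5 -295.6   26. ] 537
lidA [ 664.6 -105.5  100. ] 673
lidB [ 409.4 -103.8  100. ] 422
t1 [698.9 145.   18. ] 714
t2 [648.4 -41.3  18. ] 650
t3 [507.8  -1.7  18. ] 508
t4 [562.9 187.9  18. ] 593
sd tip [348.8  52.9   3. ] 353
sd end [496.8  41.3  15. ] 499
bottle [ 723.  -146.3   30. ] 738
ringS [654.9  83.6  12. ] 660
ringS [583.7 153.1  12. ] 603
redbox [496.8 483.8  60. ] 693
box [466.2 371.6  40. ] 596
box [442.8 270.1  40. ] 519
```

```bash
cat >> h.py <<'E'
def plan(pos,yaw=None,n=8):
    s=env.state(); Rt=R.from_euler('xyz',s['ee_rot'],degrees=True)
    p=np.array(s['ee_pos']); y=s['ee_rot'][2]; dyaw=0
    if yaw is not None: dyaw=(yaw-y+90)%180-90
    # straight shift first: total in tool axes; turn about tool z (down) = -dyaw
    d=Rt.inv().apply(np.array(pos)-p)
    print('now',p.round(1),np.round(s['ee_rot'],1),'shift/row',(d/500/n).round(4),'mm/row',round(np.linalg.norm(d)/n,1),'| total rz',round(-dyaw/30,4),'dyaw',round(dyaw,1),'q6',round(s['qpos'][5],1))
E
python3 -c "
from h import *
plan([407,337,240],n=9)"
```

```text
now [169.7 548.9 213.2] [-179.9   -0.   162.8] shift/row [-0.0643 -0.0294 -0.0059] mm/row 35.5 | total rz 0.0 dyaw 0 q6 -1.1
```

>>> {"fn": "send_rows", "kwargs": {"motion": [{"tx": -0.064,"ty": -0.029,"tz": -0.006,"gripper": -1},{"tx": -0.064,"ty": -0.029,"tz": -0.006,"gripper": -1},{"tx": -0.064,"ty": -0.029,"tz": -0.006,"gripper": -1},{"tx": -0.064,"ty": -0.029,"tz": -0.006,"gripper": -1},{"tx": -0.064,"ty": -0.029,"tz": -0.006,"gripper": -1},{"tx": -0.064,"ty": -0.029,"tz": -0.006,"gripper": -1},{"tx": -0.064,"ty": -0.029,"tz": -0.006,"gripper": -1},{"tx": -0.064,"ty": -0.029,"tz": -0.006,"gripper": -1},{"tx": -0.064,"ty": -0.029,"tz": -0.006,"gripper": -1},{"gripper": -1},{"gripper": -1}]}}

```text
invalid input at $.motion[0]: expected keys tx, ty, tz, rx, ry, rz, gripper
```

```bash
python3 - <<'E'
from h import *
g=grab('wrist'); print(g['s']['ee_pos'],g['s']['ee_rot'],f(g),g['cx'],g['cy'],np.array(g['T_tool_cam']).round(2))
im=cv2.resize(g['frame'][:,:,::-1],(800,500),interpolation=cv2.INTER_CUBIC);cv2.imwrite('pics/w1.png',im)
E
```

```text
[169.68426219 548.92363922 213.21391957] [-1.79908099e+02 -1.89787459e-03  1.62820718e+02] 309.70691628693146 319.4655607336072 197.46644694950197 [[   0.     -0.96   -0.29   83.67]
 [   1.      0.     -0.     -0.74]
 [   0.     -0.29    0.96 -171.06]
 [   0.      0.      0.      1.  ]]
```

View pics/w1.png

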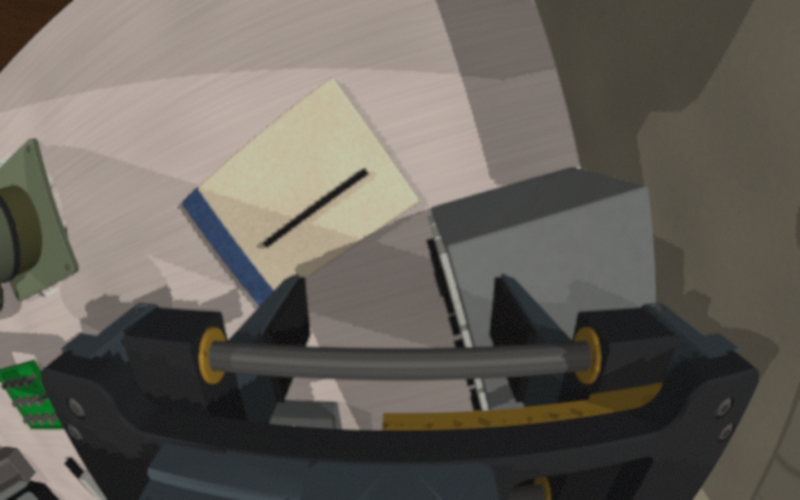

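>>> {"fn": "send_rows", "kwargs": {"motion": [{"tx": 0,"ty": 0,"tz": -0.05,"rx": 0,"ry": 0,"rz": 0,"gripper": -1},{"tx": -0.064,"ty": -0.029,"tz": 0,"rx": 0,"ry": 0,"rz": 0,"gripper": -1},{"tx": -0.064,"ty": -0.029,"tz": 0,"rx": 0,"ry": 0,"rz": 0,"gripper": -1},{"tx": -0.064,"ty": -0.029,"tz": 0,"rx": 0,"ry": 0,"rz": 0,"gripper": -1},{"tx": -0.064,"ty": -0.029,"tz": 0,"rx": 0,"ry": 0,"rz": 0,"gripper": -1},{"tx": -0.064,"ty": -0.029,"tz": 0,"rx": 0,"ry": 0,"rz": 0,"gripper": -1},{"tx": -0.064,"ty": -0.029,"tz": 0,"rx": 0,"ry": 0,"rz": 0,"gripper": -1},{"tx": -0.064,"ty": -0.029,"tz": 0,"rx": 0,"ry": 0,"rz": 0,"gripper": -1},{"tx": -0.064,"ty": -0.029,"tz": 0,"rx": 0,"ry": 0,"rz": 0,"gripper": -1},{"tx": -0.064,"ty": -0.029,"tz": 0,"rx": 0,"ry": 0,"rz": 0,"gripper": -1},{"tx": 0,"ty": 0,"tz": 0,"rx": 0,"ry": 0,"rz": 0,"gripper": -1}]}}

```text
time_s: 1.52
ee_pos: [407.6, 338.3, 238.6]
ee_rot: [-180.0, -0.0, 162.6]
force: [-0.5, 0.5, -0.8]
gripper_width: 91.3
gripper_force: 0.0
```

```bash
python3 - <<'E'
from h import *
g=grab('wrist','w2raw.png'); print(g['s']['ee_pos'],g['s']['ee_rot'],g['s']['qpos'])
im=cv2.resize(g['frame'][:,:,::-1],(800,500),interpolation=cv2.INTER_CUBIC);cv2.imwrite('pics/w2.png',im)
E
```

```text
[407.56300786 338.27683633 238.61021094] [-1.79964790e+02 -6.95573937e-03  1.62636256e+02] [ 3.84574173e+01  1.33626147e+01  9.30220583e+01 -1.46168233e-02
  7.36483636e+01 -3.41747214e+01]
```

View pics/w2.png

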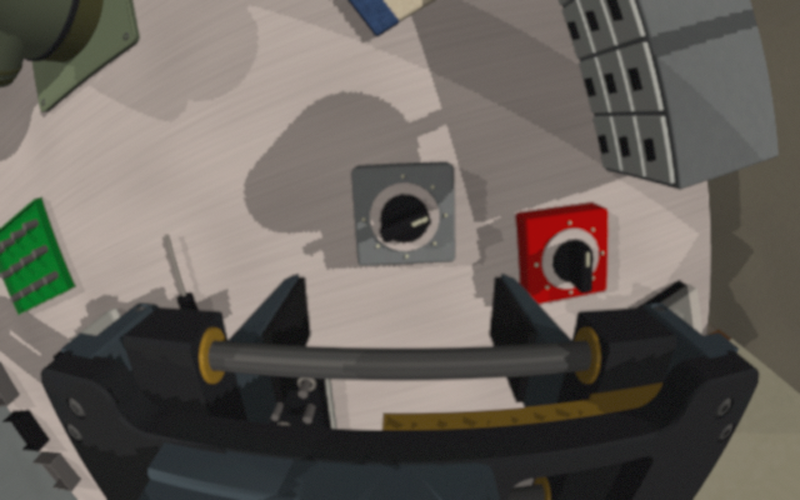

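```bash
python3 - <<'E'
from h import *
im=cv2.imread('pics/w2raw.png')
cv2.imwrite('pics/w2c.png',cv2.resize(im[120:220,270:380],None,fx=6,fy=6,interpolation=cv2.INTER_CUBIC))
E
```

```text
(no output)
```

View pics/w2c.png

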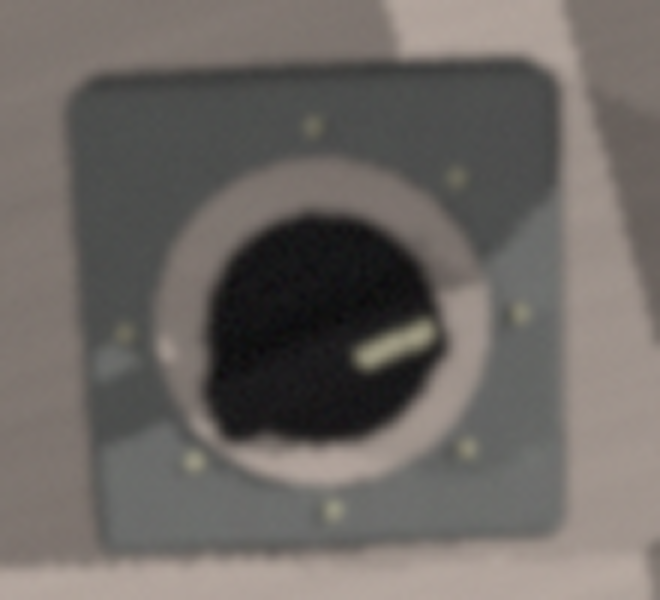

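```bash
python3 - <<'E'
from h import *
g=load('wrist'); h=lambda a,b,z:hit(g,270+a/6,120+b/6,z)
print('ring',h(323,320,42),'disc',h(320,322,52),'bar',h(333,368,84))
for a,b in [(75,90),(556,70),(562,535),(105,548)]: print('corner',h(a,b,40))
p,q=h(358,358,84),h(435,328,84);d=q-p;print(p,q,'stripe yaw',np.degrees(np.arctan2(d[1],d[0])))
p,q=h(222,412,84),h(446,332,84);d=q-p;print(p,q,'bar yaw',np.degrees(np.arctan2(d[1],d[0])),np.linalg.norm(d))
E
```

```text
ring [406.7 343.   42. ] disc [404.8 342.9  52. ] bar [406.7 344.4  84. ]
corner [347.3 309.7  40. ]
corner [371.8 402.5  40. ]
corner [466.6 377.7  40. ]
corner [440.5 284.4  40. ]
[406.3 349.2  84. ] [405.  364.1  84. ] stripe yaw 94.98633377123552
[408.6 322.7  84. ] [406.3 365.8  84. ] bar yaw 93.05464997567701 43.16132528085765
```

>>> {"fn": "send_rows", "kwargs": {"motion": [{"tx": 0.005,"ty": 0.01,"tz": 0,"rx": 0,"ry": 0,"rz": 0.286,"gripper": -1},{"tx": 0,"ty": 0,"tz": 0.03,"rx": 0,"ry": 0,"rz": 0.286,"gripper": -1},{"tx": 0,"ty": 0,"tz": 0.03,"rx": 0,"ry": 0,"rz": 0.286,"gripper": -1},{"tx": 0,"ty": 0,"tz": 0.03,"rx": 0,"ry": 0,"rz": 0.286,"gripper": -1},{"tx": 0,"ty": 0,"tz": 0.03,"rx": 0,"ry": 0,"rz": 0.286,"gripper": -1},{"tx": 0,"ty": 0,"tz": 0.03,"rx": 0,"ry": 0,"rz": 0.286,"gripper": -1},{"tx": 0,"ty": 0,"tz": 0.03,"rx": 0,"ry": 0,"rz": 0.286,"gripper": -1},{"tx": 0,"ty": 0,"tz": 0,"rx": 0,"ry": 0,"rz": 0.286,"gripper": -1},{"tx": 0,"ty": 0,"tz": 0,"rx": 0,"ry": 0,"rz": 0,"gripper": -1}], "grip_force": 12}}

```text
time_s: 2.7
ee_pos: [404.6, 345.9, 148.8]
ee_rot: [-180.0, -0.0, 94.4]
force: [0.1, -0.4, 0.9]
gripper_width: 91.5
gripper_force: 0.0
```

```bash
python3 -c "
from h import *
plan([406.6,343.7,57],yaw=94,n=5)"
```

```text
now [404.6 345.9 148.8] [-180.    -0.    94.4] shift/row [-0.0009  0.0008  0.0367] mm/row 18.4 | total rz 0.0119 dyaw -0.4 q6 34.9
```

>>> {"fn": "send_rows", "kwargs": {"motion": [{"tx": -0.0045,"ty": 0.004,"tz": 0.03,"rx": 0,"ry": 0,"rz": 0,"gripper": -1},{"tx": 0,"ty": 0,"tz": 0.05,"rx": 0,"ry": 0,"rz": 0,"gripper": -1},{"tx": 0,"ty": 0,"tz": 0.05,"rx": 0,"ry": 0,"rz": 0,"gripper": -1},{"tx": 0,"ty": 0,"tz": 0.036,"rx": 0,"ry": 0,"rz": 0,"gripper": -1},{"tx": 0,"ty": 0,"tz": 0.017,"rx": 0,"ry": 0,"rz": 0,"gripper": -1},{"tx": 0,"ty": 0,"tz": 0,"rx": 0,"ry": 0,"rz": 0,"gripper": 1},{"tx": 0,"ty": 0,"tz": 0,"rx": 0,"ry": 0,"rz": 0,"gripper": 1},{"tx": 0,"ty": 0,"tz": 0,"rx": 0,"ry": 0,"rz": 0,"gripper": 1},{"tx": 0,"ty": 0,"tz": 0,"rx": 0,"ry": 0,"rz": 0,"gripper": 1},{"tx": 0,"ty": 0,"tz": 0,"rx": 0,"ry": 0,"rz": 0,"gripper": 1},{"tx": 0,"ty": 0,"tz": 0,"rx": 0,"ry": 0,"rz": 0,"gripper": 1}], "grip_force": 12}}

```text
time_s: 4.08
ee_pos: [407.7, 343.1, 57.6]
ee_rot: [180.0, -0.0, 94.2]
force: [0.4, 1.0, -0.4]
gripper_width: 34.2
gripper_force: 0.0
```

>>> {"fn": "send_rows", "kwargs": {"motion": [{"tx": 0,"ty": 0,"tz": 0,"rx": 0,"ry": 0,"rz": 0,"gripper": 1},{"tx": 0,"ty": 0,"tz": 0,"rx": 0,"ry": 0,"rz": 0,"gripper": 1},{"tx": 0,"ty": 0,"tz": 0,"rx": 0,"ry": 0,"rz": 0,"gripper": 1},{"tx": 0,"ty": 0,"tz": 0,"rx": 0,"ry": 0,"rz": 0,"gripper": 1},{"tx": 0,"ty": 0,"tz": 0,"rx": 0,"ry": 0,"rz": 0,"gripper": 1}]}}

```text
time_s: 4.7
ee_pos: [407.6, 343.0, 57.4]
ee_rot: [-180.0, -0.0, 94.2]
force: [-0.8, -0.1, -0.7]
gripper_width: 14.1
gripper_force: 12.0
```

>>> {"fn": "send_rows", "kwargs": {"motion": [{"tx": 0,"ty": 0,"tz": 0,"rx": 0,"ry": 0,"rz": -0.2,"gripper": 1},{"tx": 0,"ty": 0,"tz": 0,"rx": 0,"ry": 0,"rz": -0.2,"gripper": 1},{"tx": 0,"ty": 0,"tz": 0,"rx": 0,"ry": 0,"rz": -0.2,"gripper": 1},{"tx": 0,"ty": 0,"tz": 0,"rx": 0,"ry": 0,"rz": -0.2,"gripper": 1},{"tx": 0,"ty": 0,"tz": 0,"rx": 0,"ry": 0,"rz": -0.2,"gripper": 1},{"tx": 0,"ty": 0,"tz": 0,"rx": 0,"ry": 0,"rz": -0.2,"gripper": 1},{"tx": 0,"ty": 0,"tz": 0,"rx": 0,"ry": 0,"rz": -0.2,"gripper": 1},{"tx": 0,"ty": 0,"tz": 0,"rx": 0,"ry": 0,"rz": -0.2,"gripper": 1},{"tx": 0,"ty": 0,"tz": 0,"rx": 0,"ry": 0,"rz": -0.2,"gripper": 1},{"tx": 0,"ty": 0,"tz": 0,"rx": 0,"ry": 0,"rz": -0.2,"gripper": 1},{"tx": 0,"ty": 0,"tz": 0,"rx": 0,"ry": 0,"rz": -0.2,"gripper": 1},{"tx": 0,"ty": 0,"tz": 0,"rx": 0,"ry": 0,"rz": 0,"gripper": 1}]}}

```text
time_s: 6.2
ee_pos: [407.6, 343.0, 57.4]
ee_rot: [-180.0, -0.0, 160.1]
force: [0.1, -0.3, 0.4]
gripper_width: 14.3
gripper_force: 12.0
```

```bash
python3 -c "
from h import *
s=env.state();print(s['torque'],s['ee_rot'],s['gripper_width'])"
```

```text
[-0.00532351  0.08987853  0.03567685] [-1.79994017e+02 -8.79813752e-03  1.60120812e+02] 14.259906860415153
```

>>> {"fn": "send_rows", "kwargs": {"motion": [{"tx": 0,"ty": 0,"tz": 0,"rx": 0,"ry": 0,"rz": -0.1,"gripper": 1},{"tx": 0,"ty": 0,"tz": 0,"rx": 0,"ry": 0,"rz": -0.1,"gripper": 1},{"tx": 0,"ty": 0,"tz": 0,"rx": 0,"ry": 0,"rz": -0.05,"gripper": 1},{"tx": 0,"ty": 0,"tz": 0,"rx": 0,"ry": 0,"rz": 0,"gripper": 1}]}}

```text
time_s: 6.7
ee_pos: [407.6, 343.0, 57.4]
ee_rot: [180.0, -0.0, 167.6]
force: [-0.1, 0.1, 0.1]
gripper_width: 14.8
gripper_force: 12.4
```

```bash
python3 -c "
from h import *
s=env.state();print(s['torque'],s['ee_rot'],s['gripper_width'])"
```

```text
[ 0.00368389  0.08417273 -0.43900561] [ 1.79999752e+02 -2.21157568e-02  1.67566924e+02] 14.832048619734637
```

>>> {"fn": "send_rows", "kwargs": {"motion": [{"tx": 0,"ty": 0,"tz": 0,"rx": 0,"ry": 0,"rz": 0,"gripper": -1},{"tx": 0,"ty": 0,"tz": 0,"rx": 0,"ry": 0,"rz": 0,"gripper": -1},{"tx": 0,"ty": 0,"tz": 0,"rx": 0,"ry": 0,"rz": 0,"gripper": -1},{"tx": 0,"ty": 0,"tz": 0,"rx": 0,"ry": 0,"rz": 0,"gripper": -1},{"tx": 0,"ty": 0,"tz": 0,"rx": 0,"ry": 0,"rz": 0,"gripper": -1},{"tx": 0,"ty": 0,"tz": -0.04,"rx": 0,"ry": 0,"rz": 0,"gripper": -1},{"tx": 0,"ty": 0,"tz": -0.08,"rx": 0,"ry": 0,"rz": 0,"gripper": -1},{"tx": 0,"ty": 0,"tz": -0.08,"rx": 0,"ry": 0,"rz": 0,"gripper": -1},{"tx": 0,"ty": 0,"tz": -0.08,"rx": 0,"ry": 0,"rz": 0,"gripper": -1},{"tx": 0,"ty": 0,"tz": -0.08,"rx": 0,"ry": 0,"rz": 0,"gripper": -1},{"tx": 0,"ty": 0,"tz": -0.04,"rx": 0,"ry": 0,"rz": 0,"gripper": -1},{"tx": 0,"ty": 0,"tz": 0,"rx": 0,"ry": 0,"rz": 0,"gripper": -1}]}}

```text
time_s: 8.2
ee_pos: [408.3, 343.5, 259.0]
ee_rot: [179.8, 0.1, 167.7]
force: [-0.1, -0.3, -0.4]
gripper_width: 90.7
gripper_force: 0.0
```

```bash
python3 - <<'E'
from h import *
g=grab('wrist','w3raw.png'); im=cv2.imread('pics/w3raw.png')
cv2.imwrite('pics/w3.png',cv2.resize(im[110:230,250:390],None,fx=5,fy=5,interpolation=cv2.INTER_CUBIC))
plan([530,-287,260],n=12)
E
```

```text
now [407.6 343.  257.4] [180.    0.  167.7] shift/row [-0.0423 -0.0982 -0.0005] mm/row 53.5 | total rz 0.0 dyaw 0 q6 -38.8
```

View pics/w3.png

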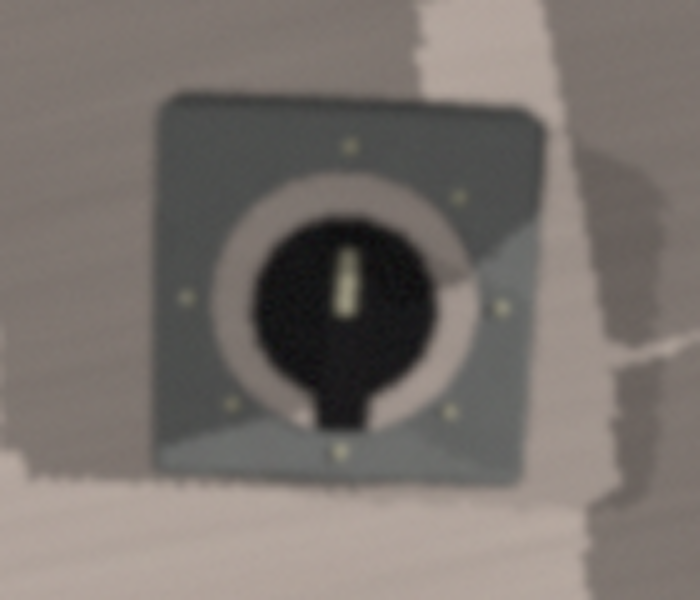

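The pointer stands at the top tick, pixel (349,147): the dimmer is at its stop. Next is the magnifier, seen in the top view at (446,181) with its handle running to (455,242).

>>> {"fn": "send_rows", "kwargs": {"motion": [{"tx": -0.041,"ty": -0.099,"tz": 0,"rx": 0,"ry": 0,"rz": 0,"gripper": -1},{"tx": -0.041,"ty": -0.099,"tz": 0,"rx": 0,"ry": 0,"rz": 0,"gripper": -1},{"tx": -0.041,"ty": -0.099,"tz": 0,"rx": 0,"ry": 0,"rz": 0,"gripper": -1},{"tx": -0.041,"ty": -0.099,"tz": 0,"rx": 0,"ry": 0,"rz": 0,"gripper": -1},{"tx": -0.041,"ty": -0.099,"tz": 0,"rx": 0,"ry": 0,"rz": 0,"gripper": -1},{"tx": -0.041,"ty": -0.099,"tz": 0,"rx": 0,"ry": 0,"rz": 0,"gripper": -1},{"tx": -0.041,"ty": -0.099,"tz": 0,"rx": 0,"ry": 0,"rz": 0,"gripper": -1},{"tx": -0.041,"ty": -0.099,"tz": 0,"rx": 0,"ry": 0,"rz": 0,"gripper": -1},{"tx": -0.041,"ty": -0.099,"tz": 0,"rx": 0,"ry": 0,"rz": 0,"gripper": -1},{"tx": -0.041,"ty": -0.099,"tz": 0,"rx": 0,"ry": 0,"rz": 0,"gripper": -1},{"tx": -0.041,"ty": -0.099,"tz": 0,"rx": 0,"ry": 0,"rz": 0,"gripper": -1},{"tx": -0.041,"ty": -0.099,"tz": 0,"rx": 0,"ry": 0,"rz": 0,"gripper": -1}]}}

```text
time_s: 9.75
ee_pos: [520.7, -291.1, 255.3]
ee_rot: [179.9, -0.2, 167.7]
force: [0.7, 0.8, -0.4]
gripper_width: 91.8
gripper_force: 0.0
```

>>> {"fn": "send_rows", "kwargs": {"motion": [{"tx": 0,"ty": 0,"tz": 0,"rx": 0,"ry": 0,"rz": -0.2,"gripper": -1},{"tx": 0,"ty": 0,"tz": 0.03,"rx": 0,"ry": 0,"rz": -0.2,"gripper": -1},{"tx": 0,"ty": 0,"tz": 0.03,"rx": 0,"ry": 0,"rz": -0.18,"gripper": -1},{"tx": 0,"ty": 0,"tz": 0,"rx": 0,"ry": 0,"rz": 0,"gripper": -1},{"tx": 0,"ty": 0,"tz": 0,"rx": 0,"ry": 0,"rz": 0,"gripper": -1}]}}

```text
time_s: 10.38
ee_pos: [521.3, -289.7, 227.0]
ee_rot: [180.0, -0.0, -175.0]
force: [-0.3, 0.7, 0.3]
gripper_width: 91.3
gripper_force: 0.0
```

```bash
python3 - <<'E'
from h import *
g=grab('wrist','w4raw.png'); im=cv2.imread('pics/w4raw.png'); print(g['s']['ee_pos'],g['s']['ee_rot'],g['s']['qpos'])
cv2.imwrite('pics/w4.png',cv2.resize(im[20:320,130:530],(800,600),interpolation=cv2.INTER_CUBIC))
E
```

```text
[ 521.25178904 -289.6595733   227.01745128] [ 1.79965834e+02 -3.60723465e-02 -1.74989381e+02] [-3.01699461e+01  1.98457368e+01  8.54443860e+01  7.40224275e-03
  7.47590456e+01 -1.25182503e+02]
```

View pics/w4.png

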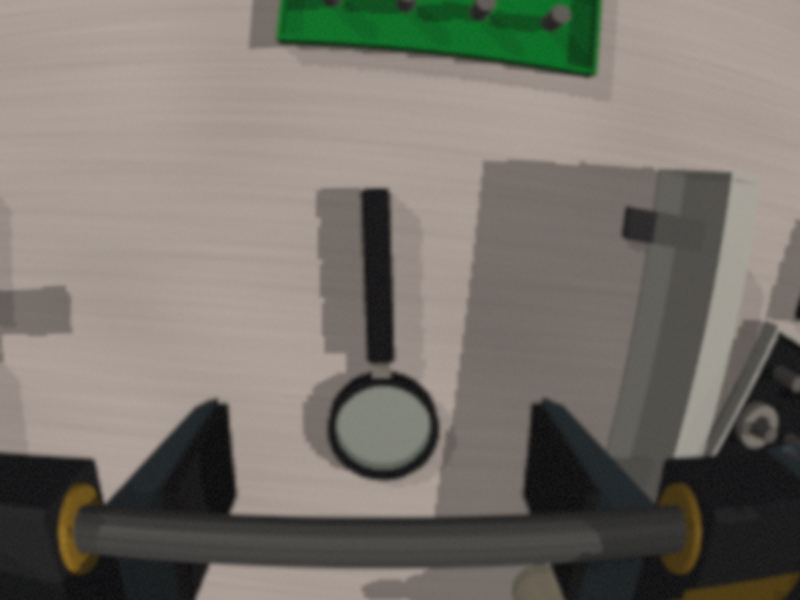

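```bash
python3 - <<'E'
from h import *
g=load('wrist'); h=lambda a,b,z:hit(g,130+a/2,20+b/2,z)
L=h(384,425,14);a=h(375,191,26);b=h(380,359,26);print(L,a,b,np.linalg.norm(b-a))
for p,q in((a,b),(a,L)): d=q-p;print(np.degrees(np.arctan2(d[1],d[0])),np.linalg.norm(d[:2]))
d=(b-a)/np.linalg.norm(b-a);P=a+d*75;print('grip',P)
plan([P[0],P[1],3],yaw=-175,n=6)
print('ring',h(758,426,10))
E
```

```text
[ 603.1 -279.4   14. ] [ 449.3 -298.8   26. ] [ 553.1 -286.6   26. ] 104.51449660214607
6.703431466306464 104.51449660214607
7.189197864158186 155.01870854835556
grip [ 523.78727452 -290.04523363   26.        ]
now [ 521.4 -289.8  227.5] [ 180.    0. -175.] shift/row [-0.0008 -0.0002  0.0748] mm/row 37.4 | total rz 0.0009 dyaw -0.0 q6 -125.2
ring [587.3  15.2  10. ]
```

>>> {"fn": "send_rows", "kwargs": {"motion": [{"tx": 0,"ty": 0.001,"tz": 0.08,"rx": 0,"ry": 0,"rz": -0.05,"gripper": -1},{"tx": 0,"ty": 0,"tz": 0.1,"rx": 0,"ry": 0,"rz": 0,"gripper": -1},{"tx": 0,"ty": 0,"tz": 0.1,"rx": 0,"ry": 0,"rz": 0,"gripper": -1},{"tx": 0,"ty": 0,"tz": 0.08,"rx": 0,"ry": 0,"rz": 0,"gripper": -1},{"tx": 0,"ty": 0,"tz": 0.06,"rx": 0,"ry": 0,"rz": 0,"gripper": -1},{"tx": 0,"ty": 0,"tz": 0.024,"rx": 0,"ry": 0,"rz": 0,"gripper": -1},{"tx": 0,"ty": 0,"tz": 0,"rx": 0,"ry": 0,"rz": 0,"gripper": 1},{"tx": 0,"ty": 0,"tz": 0,"rx": 0,"ry": 0,"rz": 0,"gripper": 1},{"tx": 0,"ty": 0,"tz": 0,"rx": 0,"ry": 0,"rz": 0,"gripper": 1},{"tx": 0,"ty": 0,"tz": 0,"rx": 0,"ry": 0,"rz": 0,"gripper": 1}], "grip_force": 40}}

```text
time_s: 11.68
ee_pos: [521.7, -289.5, 6.2]
ee_rot: [-180.0, 0.1, -173.4]
force: [-0.6, -0.9, 0.8]
gripper_width: 53.9
gripper_force: 0.0
```

>>> {"fn": "send_rows", "kwargs": {"motion": [{"tx": 0,"ty": 0,"tz": 0,"rx": 0,"ry": 0,"rz": 0,"gripper": 1},{"tx": 0,"ty": 0,"tz": 0,"rx": 0,"ry": 0,"rz": 0,"gripper": 1},{"tx": 0,"ty": 0,"tz": 0,"rx": 0,"ry": 0,"rz": 0,"gripper": 1},{"tx": 0,"ty": 0,"tz": 0,"rx": 0,"ry": 0,"rz": 0,"gripper": 1},{"tx": 0,"ty": 0,"tz": 0,"rx": 0,"ry": 0,"rz": 0,"gripper": 1},{"tx": 0,"ty": 0,"tz": 0,"rx": 0,"ry": 0,"rz": 0,"gripper": 1},{"tx": 0,"ty": 0,"tz": 0,"rx": 0,"ry": 0,"rz": 0,"gripper": 1}]}}

```text
time_s: 12.55
ee_pos: [521.3, -289.3, 5.4]
ee_rot: [180.0, 0.0, -173.4]
force: [0.5, -0.5, 0.8]
gripper_width: 17.6
gripper_force: 40.0
```

>>> {"fn": "send_rows", "kwargs": {"motion": [{"tx": 0,"ty": 0,"tz": -0.02,"rx": 0,"ry": 0,"rz": 0,"gripper": 1},{"tx": 0,"ty": 0,"tz": -0.04,"rx": 0,"ry": 0,"rz": 0,"gripper": 1},{"tx": 0,"ty": 0,"tz": -0.06,"rx": 0,"ry": 0,"rz": 0,"gripper": 1},{"tx": 0,"ty": 0,"tz": -0.07,"rx": 0,"ry": 0,"rz": 0,"gripper": 1},{"tx": 0,"ty": 0,"tz": -0.07,"rx": 0,"ry": 0,"rz": 0,"gripper": 1},{"tx": 0,"ty": 0,"tz": -0.07,"rx": 0,"ry": 0,"rz": 0,"gripper": 1},{"tx": 0,"ty": 0,"tz": -0.04,"rx": 0,"ry": 0,"rz": 0,"gripper": 1},{"tx": 0,"ty": 0,"tz": -0.02,"rx": 0,"ry": 0,"rz": 0,"gripper": 1},{"tx": 0,"ty": 0,"tz": 0,"rx": 0,"ry": 0,"rz": 0,"gripper": 1}]}}

```text
time_s: 13.68
ee_pos: [521.3, -289.2, 200.8]
ee_rot: [-180.0, 0.0, -173.4]
force: [-0.8, -0.2, -1.9]
gripper_width: 18.1
gripper_force: 40.0
```

```bash
python3 - <<'E'
from h import *
g=grab('wrist','w5raw.png'); im=cv2.imread('pics/w5raw.png'); print(g['s']['ee_pos'],g['s']['ee_rot'],g['s']['gripper_width'],g['s']['torque'],g['s']['force'])
cv2.imwrite('pics/w5.png',cv2.resize(im,(800,500),interpolation=cv2.INTER_CUBIC))
E
```

```text
[ 521.25752633 -289.213426    200.79045383] [-1.79984320e+02  3.23201283e-02 -1.73414630e+02] 18.0938785683455 [0.04038798 0.06269693 0.008837  ] [-0.77914375 -0.19904493 -1.87474199]
```

View pics/w5.png

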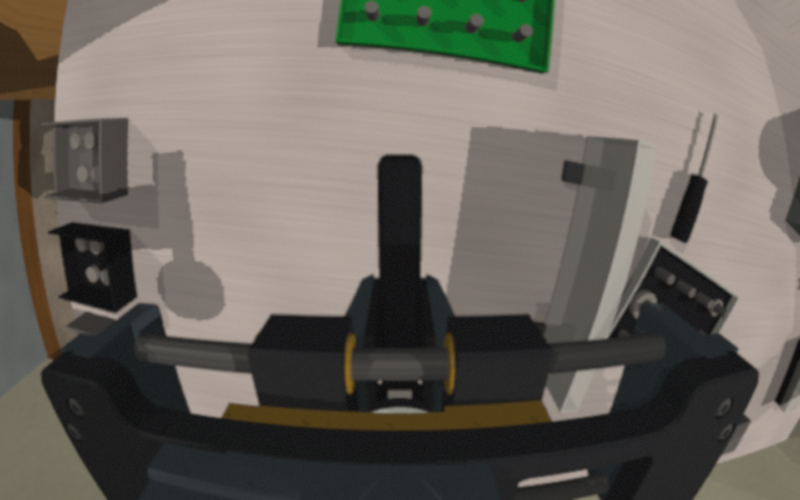

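The magnifier is held, with its handle straight in the fingers at (400,220). I'll carry it across at about 195 mm.

>>> {"fn": "send_rows", "kwargs": {"motion": [{"tx": -0.0025,"ty": 0.03,"tz": 0,"rx": 0,"ry": 0,"rz": 0,"gripper": 1},{"tx": -0.0025,"ty": 0.058,"tz": 0,"rx": 0,"ry": 0,"rz": 0,"gripper": 1},{"tx": -0.0025,"ty": 0.058,"tz": 0,"rx": 0,"ry": 0,"rz": 0,"gripper": 1},{"tx": -0.0025,"ty": 0.058,"tz": 0,"rx": 0,"ry": 0,"rz": 0,"gripper": 1},{"tx": -0.0025,"ty": 0.058,"tz": 0,"rx": 0,"ry": 0,"rz": 0,"gripper": 1},{"tx": -0.0025,"ty": 0.058,"tz": 0,"rx": 0,"ry": 0,"rz": 0,"gripper": 1},{"tx": -0.0025,"ty": 0.058,"tz": 0,"rx": 0,"ry": 0,"rz": 0,"gripper": 1},{"tx": -0.0025,"ty": 0.058,"tz": 0,"rx": 0,"ry": 0,"rz": 0,"gripper": 1},{"tx": -0.0025,"ty": 0.058,"tz": 0,"rx": 0,"ry": 0,"rz": 0,"gripper": 1},{"tx": -0.0025,"ty": 0.058,"tz": 0,"rx": 0,"ry": 0,"rz": 0,"gripper": 1},{"tx": 0,"ty": 0.026,"tz": 0,"rx": 0,"ry": 0,"rz": 0,"gripper": 1},{"tx": 0,"ty": 0,"tz": 0,"rx": 0,"ry": 0,"rz": 0,"gripper": 1}]}}

```text
time_s: 15.22
ee_pos: [500.1, -0.1, 200.0]
ee_rot: [-180.0, -0.1, -173.3]
force: [-0.0, -0.5, -1.6]
gripper_width: 17.8
gripper_force: 40.0
```

```bash
python3 - <<'E'
from h import *
g=grab('top','top2.png'); s=grab('side','side2.png'); print(g['s']['ee_pos'],g['s']['ee_rot'])
a=cv2.imread('pics/top2.png')[120:260,230:400]; b=cv2.imread('pics/side2.png')[100:270,270:450]
o=np.zeros((600,800,3),np.uint8)
a=cv2.resize(a,None,fx=2.4,fy=2.4,interpolation=cv2.INTER_CUBIC); b=cv2.resize(b,None,fx=2.1,fy=2.1,interpolation=cv2.INTER_CUBIC)
o[:a.shape[0],:a.shape[1]]=a; o[:b.shape[0],415:415+b.shape[1]]=b; print(a.shape,b.shape)
cv2.imwrite('pics/m2.png',o[:370])
E
```

```text
[ 5.00053728e+02 -9.19293258e-02  2.00045905e+02] [-1.79994804e+02 -5.31166064e-02 -1.73314507e+02]
(336, 408, 3) (357, 378, 3)
```

View pics/m2.png

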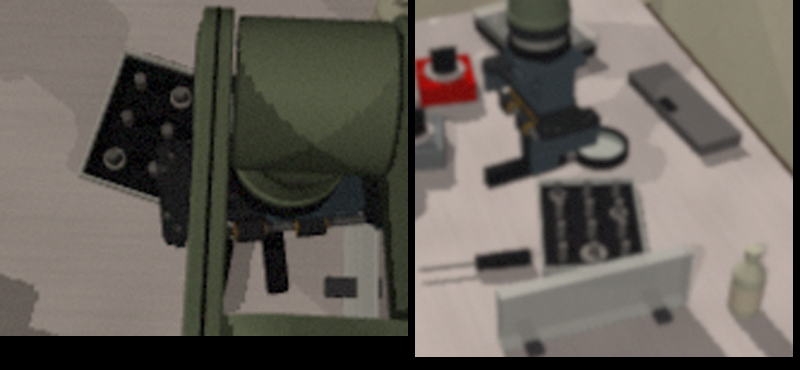

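```bash
python3 - <<'E'
from h import *
s=load('side'); m=lambda a,b,z:hit(s,270+(a-415)/2.1,100+b/2.1,z)
print('lens',m(603,147,204)); print('ring',m(593,252,16)); 
p=np.array(load('top')['s']['ee_pos']); th=np.radians(6.65)
print('lens by kin',p[:2]+85*np.array([np.cos(th),np.sin(th)]), p[:2]+[605-521.3,-280.5+289.3])
# refine in images by code: bright ring blob (side, before and after) and lens glass
for n in('side1.png','side2.png'):
    im=cv2.imread('pics/'+n,0); c=im[205:235,335:375]; print(n); 
    t,b=cv2.threshold(cv2.resize(c,None,fx=4,fy=4,interpolation=cv2.INTER_CUBIC),0,255,cv2.THRESH_OTSU)
    for q in cv2.findContours(b,cv2.RETR_EXTERNAL,cv2.CHAIN_APPROX_NONE)[0]:
        if len(q)>20: x,y,w,h=cv2.boundingRect(q);print((335+(x+w/2)/4,205+(y+h/2)/4,w/4,h/4))
im=cv2.imread('pics/side2.png',0);c=cv2.resize(im[155:185,340:378],None,fx=4,fy=4,interpolation=cv2.INTER_CUBIC)
print(c[::6,::6])
E
```

```text
lens [590.8   7.4 204. ]
ring [586.1  12.7  16. ]
lens by kin [584.48185525   9.75140964] [583.75372796   8.70807067]
side1.png
(355.0, 226.0, 40.0, 18.0)
side2.png
(355.0, 226.125, 40.0, 17.75)
[[ 27  31  30  30  29  30  29  28  36  39  33  57 109 147 156 155 153 156
  153 153 151 151 151 151 149 152]
 [ 32  32  31  27  31  31  31  34  32  36  31  39  89 149 161 157 155 156
  155 153 152 152 150 152 150 151]
 [ 30  30  32  30  30  31  31  37  36  29  29  39  87 147 158 154 155 154
  155 155 153 153 152 151 151 150]
 [ 30  29  31  28  29  29  31  29  30  30  33  38  71 114 126 134 143 149
  153 155 153 154 151 152 151 150]
 [ 31  32  29  32  33  29  30  35  35  40  40  45  51  60  66  82  99 119
  137 151 152 154 152 153 152 151]
 [ 32  31  31  36  33  36  39  43  47  49  50  53  65  68  61  55  48  61
   88 122 146 153 154 153 151 152]
 [ 33  33  38  44  46  46  50  49  49  49  52  65  91 100  98  90  77  59
   51  74 116 146 153 154 153 152]
 [ 43  44  48  52  51  50  50  50  49  51  53  87 124 133 127 120 110  97
   75  52  71 123 148 154 152 154]
 [ 51  51  50  51  49  51  51  51
[... 575 characters left out ...]
24 108  78
   49  28  47 109 147 154 155 153]
 [ 23  38  65  77  70  39  23  27  38  55  61  68  71  72  70  62  48  34
   23  33  75 131 151 155 154 154]
 [ 41  64  96 117 119  91  54  28  24  18  23  26  25  25  28  24  23  24
   44  79 118 146 154 154 155 154]
 [ 94 121 146 157 160 146 113  80  56  44  32  31  26  28  31  36  46  71
   99 127 147 154 155 154 155 156]
 [153 163 169 172 171 168 157 135 120 101  84  76  77  78  81  89 108 129
  144 155 156 155 155 154 156 154]
 [172 174 173 171 171 167 162 154 152 144 137 133 135 135 136 138 148 153
  155 156 156 155 155 155 154 156]
 [169 169 167 165 162 156 155 155 152 153 152 154 153 154 153 152 149 151
  150 151 152 151 151 156 155 155]]
```

```bash
python3 - <<'E'
from h import *
def blob(fn,u,v,r,k=6,t=None):
    im=cv2.imread('pics/'+fn,0); u0,v0=int(u-r),int(v-r)
    c=cv2.resize(im[v0:v0+2*r+1,u0:u0+2*r+1],None,fx=k,fy=k,interpolation=cv2.INTER_CUBIC)
    th,b=cv2.threshold(c,t or 0,255,cv2.THRESH_BINARY+(0 if t else cv2.THRESH_OTSU))
    best=None
    for q in cv2.findContours(b,cv2.RETR_EXTERNAL,cv2.CHAIN_APPROX_NONE)[0]:
        x,y,w,h=cv2.boundingRect(q); p=((x+w/2+.5)/k-.5+u0,(y+h/2+.5)/k-.5+v0)
        d=np.hypot(p[0]-u,p[1]-v)
        if w*h>40*k and d<6 : print(fn,th,np.round(p,1),w/k,h/k)
blob('top1.png',333.5,186.75,9); blob('top1.png',333.5,186.75,9,t=50)
blob('side1.png',354.8,220,9); blob('side1.png',354.8,220,9,t=60)
blob('w4raw.png',509,233,16)
# projection of lens outline into side2 for given centre
s=load('side');K=np.array([[f(s),0,s['cx']],[0,f(s),s['cy']],[0,0,1]]);a=np.linspace(0,2*np.pi,90)
for c in [(584,9.3),(588,9.3),(584,13)]:
    P=np.concatenate([np.c_[c[0]+38*np.cos(a),c[1]+38*np.sin(a),0*a+z] for z in(194.6,210.6)])
    q=cv2.projectPoints(P,np.array(s['rvec'],float),np.array(s['tvec'],float),K,None)[0][:,0]
    print(c,'right',q[:,0].max().round(1),'bottom',q[:,1].max().round(1),'top',q[:,1].min().round(1))
E
```

```text
top1.png 41.0 [333.1 186.2] 13.666666666666666 14.166666666666666
top1.png 50.0 [333.1 186.1] 13.333333333333334 13.666666666666666
side1.png 81.0 [354.1 223. ] 19.0 13.166666666666666
side1.png 60.0 [354.1 222. ] 19.0 15.166666666666666
w4raw.png 60.0 [509.3 232.8] 19.5 22.666666666666668
(584, 9.3) right 371.2 bottom 181.6 top 159.8
(588, 9.3) right 372.5 bottom 181.3 top 159.5
(584, 13) right 370.6 bottom 180.8 top 159.1
```

>>> {"fn": "send_rows", "kwargs": {"motion": [{"tx": -0.003,"ty": 0.002,"tz": 0.02,"rx": 0,"ry": 0,"rz": 0,"gripper": 1},{"tx": 0,"ty": 0,"tz": 0.04,"rx": 0,"ry": 0,"rz": 0,"gripper": 1},{"tx": 0,"ty": 0,"tz": 0.05,"rx": 0,"ry": 0,"rz": 0,"gripper": 1},{"tx": 0,"ty": 0,"tz": 0.05,"rx": 0,"ry": 0,"rz": 0,"gripper": 1},{"tx": 0,"ty": 0,"tz": 0.05,"rx": 0,"ry": 0,"rz": 0,"gripper": 1},{"tx": 0,"ty": 0,"tz": 0.04,"rx": 0,"ry": 0,"rz": 0,"gripper": 1},{"tx": 0,"ty": 0,"tz": 0.02,"rx": 0,"ry": 0,"rz": 0,"gripper": 1},{"tx": 0,"ty": 0,"tz": 0.007,"rx": 0,"ry": 0,"rz": 0,"gripper": 1},{"tx": 0,"ty": 0,"tz": 0,"rx": 0,"ry": 0,"rz": 0,"gripper": 1},{"tx": 0,"ty": 0,"tz": 0,"rx": 0,"ry": 0,"rz": 0,"gripper": 1},{"tx": 0,"ty": 0,"tz": 0,"rx": 0,"ry": 0,"rz": 0,"gripper": 1},{"tx": 0,"ty": 0,"tz": 0,"rx": 0,"ry": 0,"rz": 0,"gripper": 1}]}}

```text
time_s: 16.82
ee_pos: [502.1, 0.5, 62.3]
ee_rot: [180.0, 0.0, -173.4]
force: [0.7, 0.2, -2.0]
gripper_width: 18.0
gripper_force: 40.0
```

```bash
python3 - <<'E'
from h import *
s=grab('side','side3.png');print(s['s']['ee_pos'],s['s']['ee_rot'],s['s']['qvel'].round(3) if hasattr(s['s']['qvel'],'round') else s['s']['qvel'],s['s']['force'])
K=np.array([[f(s),0,s['cx']],[0,f(s),s['cy']],[0,0,1]]);a=np.linspace(0,2*np.pi,90)
for c in [(585.5,10.3),(585.5,14)]:
    P=np.concatenate([np.c_[c[0]+38*np.cos(a),c[1]+38*np.sin(a),0*a+z] for z in(55.6,71.6)])
    q=cv2.projectPoints(P,np.array(s['rvec'],float),np.array(s['tvec'],float),K,None)[0][:,0]
    print(c,'right',q[:,0].max().round(1),'bottom',q[:,1].max().round(1),'atcol',q[q[:,1].argmax(),0].round(1))
im=cv2.imread('pics/side3.png',0);u=int(q[q[:,1].argmax(),0])
print('col',im[200:224,u]); v=int(q[q[:,0].argmax(),1]);print('row',v,im[v,358:385])
E
```

```text
[5.02100037e+02 4.88848279e-01 6.22526174e+01] [ 1.79999617e+02  4.06394765e-02 -1.73413157e+02] [-0.042  0.23   0.088 -0.024 -0.033  0.006] [ 0.73725657  0.20564491 -1.95608531]
(585.5, 10.3) right 368.8 bottom 219.6 atcol 355.9
(585.5, 14) right 368.3 bottom 218.7 atcol 355.4
col [ 37  34  42  49  56  66  73  78  81  90 100 109 105  80  50  32  23  28
  43  55  64  73  85  90]
row 206 [110 110 112 112 110 110 110 104  94  73  49  39  36  28  26  24  28  48
  86 115 122 135 158 172 177 176 175]
```

```bash
python3 -c "
from h import *
print(env.job_done())"
```

```text
the job is handed in; nothing more can be done
None
```

I handed the job in at about 17 s of the 61 s limit, and no verdict came back: the dimmer is at its anticlockwise stop, and the magnifier is held level over the biggest ring with its underside about 23 mm above the post tops. The lens centring is my estimate, within a few millimetres, because the arm hid the lens from the top camera and I had used all ten picture views.

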